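# Fish the slide rack out of the deep staining tank with the lifting hook

## Robot

A 6-joint arm with a two-finger parallel gripper is mounted at the origin on the work surface. World frame = base frame: x ahead of the robot, y to its left, z up, the work surface at z = 0. Lengths are in m, angles in degrees, forces in N, time in s.
With the tool pointing down it reaches from about 0.35 to 0.875 m from the base axis. Payload 4.2 kg.
Tool frame: the origin (TCP) lies at the very end of the fingers, on their centre line; the grasp point (between the pads) lies 19 mm behind it; z points along the fingers, y is the line along which they close (so a half turn about z gives the same grasp; the last joint's range is limited). The gripper opens to 87 mm and grips with 3 to 60 N. Pads are 19 mm wide; open, the fingers measure 117 mm over their backs; the gripper's body (75 mm by 190 mm) begins 51 mm behind the grasp point.
Start: joints at [89.931, 22.042, 0.453, 0, -68.411, -14.817], TCP at [0.161, 0.604, 0.223] pointing down, gripper open.
Joint ranges: [-179.83, 179.83], [-69.29, 118.12], [-61.27, 80.66], [-181.25, 117.63], [-171.15, -9.14], [-177.46, 177.46]. Speed limits (degrees/s): [159.86, 159.86, 180, 180, 180, 180].

## Interface

Orientations are given as a 3x3 rotation matrix whose columns are the frame's x, y, z axes.
In Python, from station import monitor, cams, ticket gives the robot as it stands.
- The arm moves only by the tool drive_tool, never from a script. Its argument "moves" is a list of rows, each an object with "delta_pos": the shift along the tool's x, y, z in mm, a list of three; "turn": the turn about the tool's z in rad; "claw": the opening, from 0 (shut) to 1 (fully open). A call has 1 to 12 rows; each row shifts and turns the commanded pose from where the row before left it, along the tool's axes as they then stand; what a row does not reach is not made up. A row lasts 1/8 s, in which the tool goes at most 62.5 mm and 10.7 degrees, less where a joint would pass 70% of its speed; a pose out of reach is approached as far as the arm can. A call is refused whole if a number of a shift passes 62.5 or a number of a turn 0.188, either way. A call with a gripper value outside its range is refused whole. The fingers move at their own pace and stop on an object; the grip force is fixed at half the most. Time passes only in rows, so rows that do not move let the fingers close. It gives the time, the measured TCP pose, the force, the opening and the grip force at its end, in the units of the state.
- monitor.sense(): the state, without advancing time (a new reading comes with each control period).
- cams.capture(name): name is "scene" or "top"; returns a dict with "color" (420x560x3 uint8, red, green, blue), "range_z" (420x560 float32, m along the optical axis (not along the pixel's ray), 0 where there is no reading), "vertical_fov" (degrees; the focal length in pixels is half the picture's height over the tangent of half this angle, whatever the lens; pixels are square), "cx", "cy" (the principal point, pixels), "extrinsics" (4x4, takes a point from camera to world coordinates). Camera axes: x right, y down, z forward; pixel columns grow to the right and rows downward; lengths in m; the calibration is good to about 2 mm. A picture is of the moment at which its call begins.
- ticket.finish_job(): hands the job in; it is judged then, once.
The state is a dict: "time_s": time; "joints": joint angles; "joint_velocities": joint speeds; "effort": joint torques, N m; "tcp_pos": TCP position; "ee_rot": TCP orientation; "wrist_force": force on the tool from outside, world axes, zero at the start; "moment": the same for the moment, N m; "gripper_width": opening from 0.0 (shut) to 1.0 (fully open); "gripper_force": force on a finger pad.
Only numpy, scipy, OpenCV 4.12 (cv2) and the standard library are available. Lean on these libraries where they do the work, as an engineer would, in place of code of your own. Each camera call takes 0.05 s, during which the arm holds its last target. There are 200 camera calls.

## Task

A rack of slides has been left at the bottom of one of the two deep glass staining tanks, which has been drained. Take the lifting hook off its stand, hook the rack under the peak of its wire handle, lift it out of the tank and stand it gently on the steel drain tray, keeping it upright and never touching it with the gripper. Then dip the hook's crook right inside the steel rinse beaker, and hang the hook back by its collar on the stand's fork, leaving everything else where it is.

Things in the scene. Friction and masses are not known exactly. Their poses are not given: they have to be found in the camera images.
- hook_grip (a point): Centre of the lifting hook's black handle. The hook is 161 mm long and hangs upright in the stand's fork; z up along the handle, a flat bar 58 mm tall, 24 mm along x, 16 mm thick along y: grip it across the 16 mm. Under it a steel collar, 32 mm across, 5 mm thick, its underside 35 mm below this point, then a 6 mm rod with a J-shaped crook.
- hook_collar (a point): Centre of the underside of the hook's collar, 35 mm below hook_grip; axes as hook_grip. The hook hangs by this collar.
- hook_crook (a point): Lowest point of the hook's crook, 133 mm under hook_grip, same axes. The 6 mm rod comes down at x = -8 mm, turns under and up to a free tip at x = +8 mm (centre lines): the throat, 10 mm clear and open upwards, lies right under the handle's axis. Throat floor 6 mm, tip top 20 mm above this point; the rod returns to the axis 42 to 56 mm above it.
- stand_fork (a point): Point on the upper face of the fixed stand's fork, 140 mm above the table, where the hook hangs. The slot between the 8 mm thick prongs is 16 mm wide, runs along y, and is open to -y: open end 23 mm to -y of this point, closed end 20 mm to +y. A post 56 mm to +y ends at this height; base plate 12 mm thick. Lift the hook a little and draw it out along -y.
- tank: The deep glass tank that holds the rack, open on top: 82 mm along x, 108 mm along y, 138 mm tall (lip 140), walls and floor 4 mm (inner 74 x 100 mm). Origin: centre of its underside, z up. Loose, 0.75 kg.
- spare_tank: The other glass tank, alike but empty; leave it alone. Origin: centre of its underside.
- rack: Stainless slide rack with 8 upright glass slides: 58 mm along x, 86 mm along y, slides up to 31 mm high; 0.15 to 0.3 kg. Origin: centre of its underside, z up. A fixed 5 mm wire handle stands over it in its y-z plane (x = 0): legs at y = +-42 mm, 42 mm high, then straight slopes up to a peak over the centre. It stands on the tank's floor, lengthwise in the tank.
- rack_peak (a point): Peak of the rack's wire handle, on the axis of the 5 mm wire, 66 mm above the rack's underside; axes as the rack. In the tank it is 68 mm below the rim.
- tray: Shallow stainless drain tray, 160 mm along x, 190 mm along y, rim 18 to 21 mm high, walls and floor 4 mm thick. Origin: centre of its underside. Loose.
- beaker: Stainless rinse beaker, open on top, 72 mm outer diameter (76 at the rim), 95 mm tall, walls 3 mm, floor 4 mm. Origin: centre of its underside. Loose, 0.2 kg.
- reagent: Amber glass bottle, 56 mm across, 115 mm tall; bystander. Origin: centre of its underside.
- petri: Stack of clear dishes, 90 mm across, 46 mm tall; bystander. Origin: centre of its underside.
- slidebox: Grey flat slide box, 177 x 87 x 36 mm; bystander. Origin: centre of its underside.
- washbottle: White wash bottle, 68 mm across, 190 mm tall with its spout; bystander. Origin: centre of its underside.
- coplin: Small square glass staining jar with a knobbed lid, 58 mm wide, 112 mm tall; bystander. Origin: centre of its underside.

How it is judged:
By the outcome, as a careful person would: the job done as asked, in the order asked, and still so for the second after the job is handed in, with the robot touching nothing.
It also fails if it takes over 61 s, if anything falls off the work surface, if the arm or the gripper's body presses on something with over 40 N, if the wrist force passes 120 N, or if a joint passes its speed limit or range.

## Working session

There is one attempt and no reset: what is moved stays moved. The work goes in short steps, Python scripts to look and compute and a tool call to move; the robot and the scene stay as the last step left them, time stands still between calls to the robot, and variables do not carry over. Pictures are saved under pics/ and viewed, at most 11 in all, crops included, and the job is handed in when it is done.

Besides the shell and the picture viewer there is one more tool, called after ">>>" as name(argument=value, ...), one argument or row to a line, values as JSON. drive_tool: Moves the arm, as the interface text tells. Its arguments: {"type":"object","properties":{"moves":{"type":"array","items":{"type":"object","properties":{"delta_pos":{"type":"array","items":{"type":"number"}},"turn":{"type":"number"},"claw":{"type":"number"}}}}},"required":["moves"]}

```bash
mkdir -p pics; ls
python3 - <<'E'
from station import monitor,cams,ticket
import numpy as np,cv2
s=monitor.sense();print(s)
for n in("scene","top"):
    c=cams.capture(n);np.savez(f"{n}0.npz",**c)
    cv2.imwrite(f"pics/{n}0.png",cv2.resize(c["color"][:,:,::-1],(800,600)))
    print(n,c["vertical_fov"],c["cx"],c["cy"],c["extrinsics"].round(3).tolist())
E
```

```text
pics
{'time_s': 0.0, 'joints': array([ 8.99324416e+01,  2.20904114e+01,  3.79850643e-01, -2.77076236e-02,
       -6.84095584e+01, -1.48166267e+01]), 'joint_velocities': array([-0.00471864,  0.0381636 ,  0.0731152 ,  0.0064675 , -0.01886478,
        0.04723805]), 'effort': array([ 1.67453356e-03, -3.90668643e+01,  1.87397236e+01,  4.21965256e+00,
        1.08461076e-02, -1.92873349e-04]), 'tcp_pos': array([0.16037384, 0.60346111, 0.22146708]), 'ee_rot': array([[ 9.66401195e-01, -2.57037985e-01, -4.52131225e-04],
       [-2.57038363e-01, -9.66398928e-01, -2.09590167e-03],
       [ 1.01787212e-04,  2.14169695e-03, -9.99997701e-01]]), 'wrist_force': array([-0.18128474, -0.7829034 , -0.54017113]), 'moment': array([ 0.01939937,  0.02480166, -0.03041662]), 'gripper_force': 0.0, 'gripper_width': 0.9977695127475249}
scene 47.308509003277436 271.9104144527894 204.93887659764314 [[0.202, 0.727, -0.656, 1.301], [0.979, -0.136, 0.151, -0.107], [0.021, -0.672, -0.74, 0.913], [0.0, 0.0, 0.0, 1.0]]
top 49.05988090554439 271.71095355782876 207.11883451209118 [[0.021, -0.992, 0.127, 0.434], [-1.0, -0.021, 0.004, 0.054], [-0.001, -0.127, -0.992, 1.385], [0.0, 0.0, 0.0, 1.0]]
```

View pics/scene0.png

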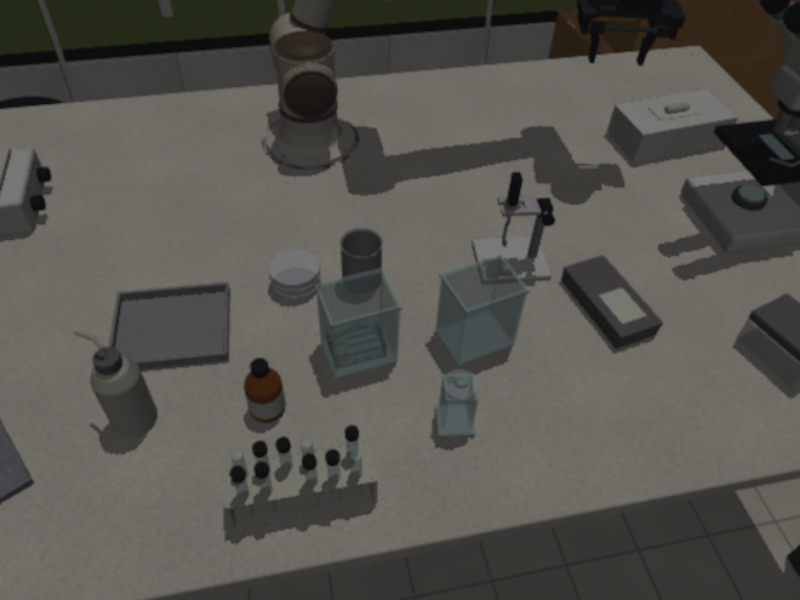

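View pics/top0.png

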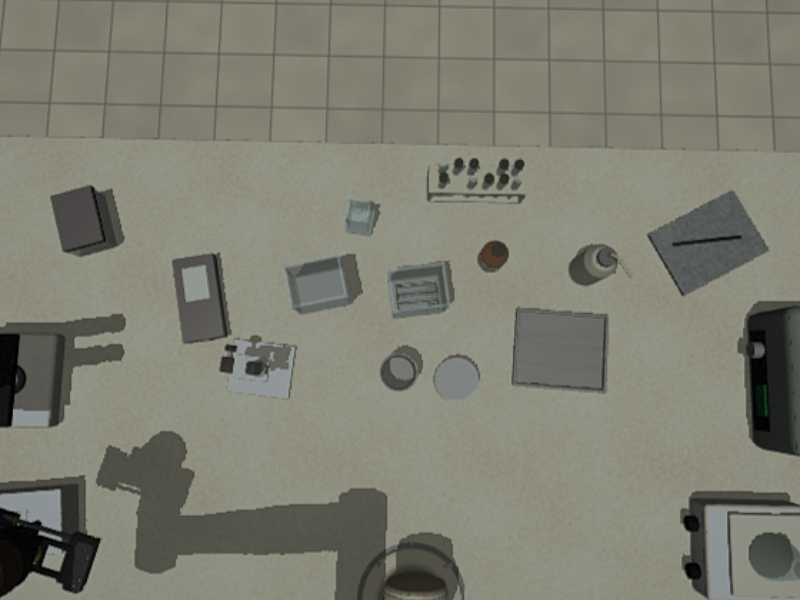

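Scene view (800×600): the hook is in its stand at (515,190). The rack is in the tank at (358,322), and the spare tank at (482,310) is empty. The tray is at (172,325) and the beaker at (361,255). In the top view, the handle is at (255,368), the post at (228,360), the rack tank at (418,288), the beaker at (400,370) and the tray at (560,349).

```bash
cat > h.py <<'E'
import numpy as np,cv2
def load(f): return dict(np.load(f))
def foc(c): return 210/np.tan(np.radians(float(c["vertical_fov"]))/2)
def cloud(c):
    f=foc(c);v,u=np.mgrid[0:420,0:560];z=c["range_z"]
    p=np.stack([(u-c["cx"])/f*z,(v-c["cy"])/f*z,z],-1)
    E=c["extrinsics"];w=p@E[:3,:3].T+E[:3,3];w[z<=0]=np.nan;return w
def ray(c,u,v,h):
    f=foc(c);E=c["extrinsics"];d=E[:3,:3]@np.array([(u-c["cx"])/f,(v-c["cy"])/f,1]);o=E[:3,3]
    return o+d*(h-o[2])/d[2]
def proj(c,P):
    E=c["extrinsics"];q=(np.asarray(P)-E[:3,3])@E[:3,:3];f=foc(c)
    return q[...,0]/q[...,2]*f+c["cx"],q[...,1]/q[...,2]*f+c["cy"]
E
python3 - <<'E'
from h import *
t=load("top0.npz");s=load("scene0.npz")
def crop(c,u0,v0,w,h,n,k): cv2.imwrite(n,cv2.resize(cv2.convertScaleAbs(c["color"][v0:v0+h,u0:u0+w,::-1],alpha=1.6),None,fx=k,fy=k,interpolation=cv2.INTER_CUBIC))
a=cv2.resize(t["color"][165:285,150:320,::-1],(800,565),interpolation=cv2.INTER_CUBIC)
cv2.imwrite("pics/t1.png",cv2.convertScaleAbs(a,alpha=1.6))
a=cv2.resize(s["color"][115:265,220:390,::-1],(680,600),interpolation=cv2.INTER_CUBIC)
cv2.imwrite("pics/s1.png",cv2.convertScaleAbs(a,alpha=1.6))
W=cloud(t);WS=cloud(s)
def rect(W,m,n):
    p=W[m];r=cv2.minAreaRect((p[:,:2]*1000).astype(np.float32));print(n,len(p),r,"z",np.nanpercentile(p[:,2],[5,50,95]).round(3))
V,U=np.mgrid[0:420,0:560]
def box(a,b,c,d): return (U>=a)&(U<b)&(V>=c)&(V<d)
k=t["color"].max(2)<50
m=box(168,195,248,266)&(W[...,2]>.19);rect(W,m,"handle")
m=box(150,210,235,285)&(abs(W[...,2]-.137)<.012);rect(W,m,"z~.137")
for lo,hi in((.01,.02),(.13,.15),(.15,.18),(.19,.22)):
    m=box(145,215,230,285)&(W[...,2]>lo)&(W[...,2]<hi);rect(W,m,f"stand{lo}")
m=box(265,320,178,228)&(W[...,2]>.125);rect(W,m,"tank rim")
m=box(265,320,178,228)&(W[...,2]>.1);rect(W,m,"tank .1")
m=box(195,255,170,222)&(W[...,2]>.1);rect(W,m,"spare rim")
m=box(262,295,243,276)&(W[...,2]>.08);rect(W,m,"beaker");print(cv2.minEnclosingCircle((W[m][:,:2]*1000).astype(np.float32)))
m=box(350,430,210,280)&(W[...,2]>.012)&(W[...,2]<.03);rect(W,m,"tray")
m=box(335,360,165,190)&(W[...,2]>.05);rect(W,m,"reagent")
E
```

```text
handle 64 ((450.0090026855469, 303.13055419921875), (17.112401962280273, 23.335121154785156), 81.70692443847656) z [0.198 0.202 0.206]
z~.137 453 ((459.55950927734375, 327.9608459472656), (92.38375091552734, 59.121299743652344), 82.73675537109375) z [0.134 0.14  0.145]
stand0.01 879 ((462.7975158691406, 341.01629638671875), (171.94381713867188, 127.46202087402344), 84.22100830078125) z [0.01  0.013 0.016]
stand0.13 451 ((459.55950927734375, 327.9608459472656), (92.38375091552734, 59.121299743652344), 82.73675537109375) z [0.135 0.14  0.145]
stand0.15 21 ((449.08514404296875, 291.2615966796875), (9.194607734680176, 21.51198387145996), 83.59332275390625) z [0.152 0.163 0.179]
stand0.19 64 ((450.0090026855469, 303.13055419921875), (17.112401962280273, 23.335121154785156), 81.70692443847656) z [0.198 0.202 0.206]
tank rim 374 ((610.4324951171875, 2.838459014892578), (88.58000183105469, 112.31487274169922), 8.46143913269043) z [0.132 0.139 0.143]
tank .1 458 ((610.4324951171875, 2.838459014892578), (88.58000183105469, 112.31487274169922), 8.46143913269043) z [0.106 0.138 0.143]
spare rim 500 ((618.677734375, 201.520263671875), (89.06755828857422, 112.04882049560547), 12.410859107971191) z [0.104 0.138 0.143]
beaker 133 ((449.5247802734375, 36.7654914855957), (74.78567504882812, 70.00137329101562), 1.3930057287216187) z [0.088 0.094 0.098]
((449.6141357421875, 36.85825729370117), 37.519126892089844)
tray 494 ((503.1346130371094, -300.22869873046875), (194.4482879638672, 161.92445373535156), 86.65037536621094) z [0.015 0.02  0.025]
reagent 308 ((691.048828125, -153.73272705078125), (53.42050552368164, 52.649959564208984), 89.2769546508789) z [0.058 0.083 0.116]
```

View pics/t1.png

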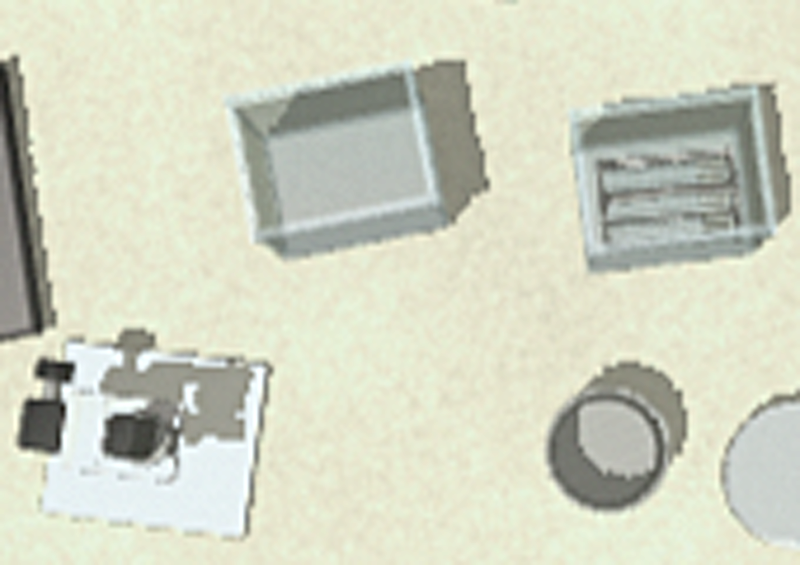

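View pics/s1.png

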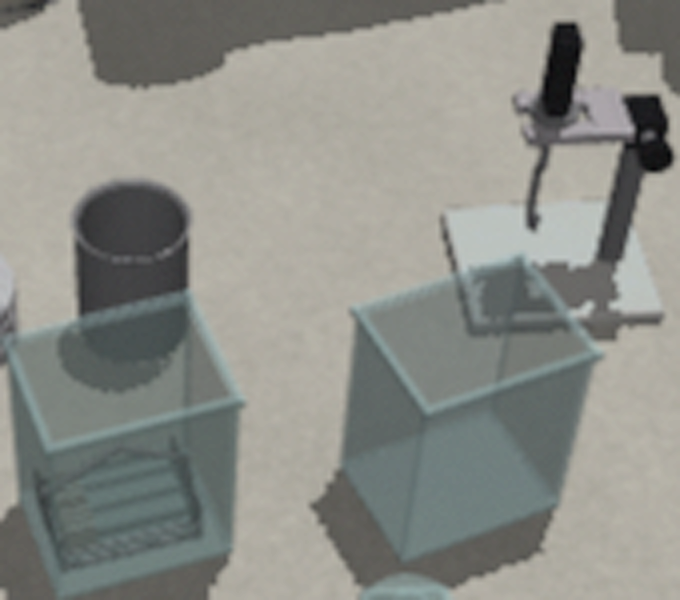

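Top crop: the handle is at (135,435), the post clamp at (42,425) and the base runs from (65,340) to (268,365). The rack in the right-hand tank spans (600..738, 150..240), with its handle wire near y≈190. Scene crop: the wire peak is at about (122,450), seen through the glass.

Run:
```python
from h import *
t=load("top0.npz");s=load("scene0.npz")
V,U=np.mgrid[0:420,0:560]
for n,c in(("top",t),("scene",s)):
    W=cloud(c);d=W[...,:2]-np.array([.6104,.0028]);a=np.radians(8.5)
    lx=d[...,0]*np.cos(a)+d[...,1]*np.sin(a);ly=-d[...,0]*np.sin(a)+d[...,1]*np.cos(a)
    m=(abs(lx)<.034)&(abs(ly)<.047)&(W[...,2]>.0)&(W[...,2]<.1)
    print(n,m.sum(),np.histogram(W[m][:,2],np.arange(0,.1,.01)))
    w=m&(W[...,2]>.05)
    for l in zip(lx[w].round(4),ly[w].round(4),W[w][:,2].round(3),U[w],V[w]): print(*l,end=" | ")
    print()
# stand base yaw by colour
g=t["color"].min(2).astype(int);m=((g>150)&(U>150)&(U<212)&(V>232)&(V<285)).astype(np.uint8)
print(m.sum(),np.percentile(t["color"][240:280,160:205].min(2),[50,80,95]),t["color"][255:285,210:240].min(2).mean())
# grey value map of rack area
G=cv2.cvtColor(t["color"],cv2.COLOR_RGB2GRAY);print(G[193:220,274:312])
```

```text
top 570 (array([182, 104,  91, 142,   7,  17,  21,   6,   0]), array([0.  , 0.01, 0.02, 0.03, 0.04, 0.05, 0.06, 0.07, 0.08, 0.09]))
0.0002 0.0065 0.066 289 205 | -0.0004 0.0038 0.068 290 205 | -0.0012 0.0011 0.072 291 205 | -0.0014 -0.0018 0.071 292 205 | -0.0024 -0.0044 0.076 293 205 | -0.0021 -0.0076 0.071 294 205 | -0.0025 -0.0104 0.07 295 205 | -0.0025 -0.0135 0.068 296 205 | -0.0022 -0.0167 0.063 297 205 | -0.0028 -0.0194 0.065 298 205 | -0.0025 -0.0227 0.059 299 205 | -0.0025 -0.0258 0.056 300 205 | -0.0025 -0.0289 0.053 301 205 | -0.0035 -0.0314 0.058 302 205 | -0.0034 -0.0346 0.054 303 205 | -0.0034 -0.0378 0.052 304 205 | -0.0037 -0.0408 0.051 305 205 | -0.0045 -0.0433 0.054 306 205 | 0.0012 0.0236 0.054 283 206 | -0.0002 0.021 0.061 284 206 | -0.0007 0.0182 0.062 285 206 | -0.001 0.0153 0.062 286 206 | -0.0015 0.0125 0.063 287 206 | -0.0018 0.0096 0.063 288 206 | -0.0029 0.007 0.068 289 206 | -0.003 0.004 0.066 290 206 | -0.0035 0.0012 0.067 291 206 | -0.0041 -0.0015 0.069 292 206 | -0.0046 -0.0043 0.07 293 206 | -0.0042 -0.0076 0.064 294 206 | -0.0048 -0.0103 0.066 295 206
[... 202 characters left out ...]
4 0.063 284 207 | -0.0033 0.0185 0.06 285 207 | -0.0045 0.0159 0.067 286 207 | -0.0045 0.0129 0.064 287 207 | -0.002 0.0416 0.05 277 208 | -0.003 0.0359 0.052 279 208 | -0.0039 0.0301 0.054 281 208 | 
scene 5 (array([0, 0, 0, 0, 0, 0, 1, 2, 2]), array([0.  , 0.01, 0.02, 0.03, 0.04, 0.05, 0.06, 0.07, 0.08, 0.09]))
-0.0338 0.0214 0.087 254 209 | -0.0335 0.0066 0.083 248 212 | -0.034 0.0043 0.08 247 213 | -0.0335 -0.0008 0.075 245 215 | -0.034 -0.0326 0.062 232 222 | 
75 [136. 145. 149.] 130.03444444444443
[[ 78  74  74 ...  72 108 130]
 [ 76  73  76 ...  69  99 130]
 [ 78  79  80 ...  73 100 131]
 ...
 [117 128 133 ...  91  88 104]
 [111 127 124 ... 111 126 147]
 [116 107 103 ... 137 146 146]]
```

Run:
```python
from h import *
t=load("top0.npz");s=load("scene0.npz")
V,U=np.mgrid[0:420,0:560]
W=cloud(t);WS=cloud(s)
o=np.array([.6104,.0028])
d=W[...,:2]-o
m=(abs(d[...,0])<.03)&(abs(d[...,1])<.047)&(W[...,2]>.05)&(W[...,2]<.09)&(V>=204)&(V<=208)
p=W[m];vx,vy,x0,y0=cv2.fitLine((p[:,:2]*1000).astype(np.float32),cv2.DIST_HUBER,0,.01,.01).ravel()
print("wire dir angle from y",np.degrees(np.arctan2(vx,vy)),"pt",x0,y0,"y=0 ->x",x0-vx/vy*y0)
# z tent fit
q=p[:,1];best=min((np.sum((p[:,2]-(c[0]-24/42*np.abs(q-c[1])))**2),c) for c in [(h,y) for h in np.arange(.06,.08,.0005) for y in np.arange(-.02,.02,.0005)]);print("tent",best)
print("proj peak scene",proj(s,[.608,.001,.0715]),"expect ~250.5,227.5")
# handle in scene
m=(WS[...,2]>.15)&(WS[...,2]<.215)&(abs(WS[...,0]-.45)<.04)&(abs(WS[...,1]-.3)<.04);p=WS[m]
print("handle scene",len(p),p.mean(0),p.min(0),p.max(0), p[p[:,2]>.2].mean(0))
for v in range(245,268): print(v,[ (int(t["color"][v,u].max()),int(W[v,u,2]*1000)) for u in range(168,192,1)] if v in(252,256,260) else "",end="")
# fork plate points
m=(abs(W[...,2]-.14)<.006)&(abs(W[...,0]-.455)<.05)&(W[...,1]>.26)&(W[...,1]<.345)
r=cv2.minAreaRect((W[m][:,:2]*1000).astype(np.float32));print("\nfork",m.sum(),r,W[m].min(0),W[m].max(0))
m=(W[...,2]>.008)&(W[...,2]<.02)&(abs(W[...,0]-.455)<.12)&(W[...,1]>.22)&(W[...,1]<.37)&(t["color"].min(2)>100)
m=cv2.morphologyEx(m.astype(np.uint8),cv2.MORPH_OPEN,np.ones((5,5)))>0
print("base",cv2.minAreaRect((W[m][:,:2]*1000).astype(np.float32)))
```

```text
wire dir angle from y 173.16147 pt 607.98035 3.0550237 y=0 ->x 608.34674
tent (np.float64(0.0002754356016007575), (np.float64(0.07250000000000001), np.float64(0.0010000000000000182)))
proj peak scene (np.float64(248.96209510849482), np.float64(225.7015640180042)) expect ~250.5,227.5
handle scene 181 [0.45655411 0.2992208  0.18194245] [0.43869664 0.29212849 0.15004477] [0.46482438 0.30941879 0.2055411 ] [0.4525115  0.30099202 0.20328068]
245 246 247 248 249 250 251 252 [(151, 138), (151, 138), (152, 138), (153, 137), (147, 142), (147, 140), (134, 141), (134, 140), (136, 140), (137, 139), (112, 139), (81, 137), (66, 141), (71, 139), (78, 136), (80, 134), (86, 140), (87, 139), (83, 138), (79, 145), (109, 138), (87, 14), (132, 13), (144, 13)]253 254 255 256 [(151, 139), (152, 138), (154, 136), (165, 140), (91, 135), (42, 201), (46, 200), (49, 203), (50, 203), (56, 202), (46, 201), (42, 189), (46, 184), (43, 168), (41, 158), (64, 145), (71, 143), (61, 144), (53, 57), (52, 57), (69, 12), (93, 10), (98, 18), (97, 5)]257 258 259 260 [(152, 139), (152, 138), (160, 139), (121, 139), (54, 201), (40, 207), (51, 199), (53, 202), (58, 203), (48, 203), (43, 198), (44, 187), (41, 173), (36, 160), (51, 145), (88, 147), (128, 146), (77, 144), (43, 52), (83, 46), (154, 13), (160, 8), (158, 11), (158, 10)]261 262 263 264 265 266 267 
fork 260 ((451.02960205078125, 314.44683837890625), (64.09623718261719, 43.75188446044922), 84.1668930053711) [0.42614166 0.28122005 0.1340478 ] [0.47573905 0.34493552 0.14598414]
base ((427.8486328125, 315.6108703613281), (33.632511138916016, 113.09423065185547), 16.548492431640625)
```

```bash
cat > plan.py <<'E'
import sys,numpy as np
from station import monitor
def plan(x,y,z,yaw):
    s=monitor.sense();R=np.array(s["ee_rot"]);p=np.array(s["tcp_pos"])
    y0=np.degrees(np.arctan2(R[1,0],R[0,0]))
    print("t",round(s["time_s"],2),"tcp",p.round(4),"yaw",y0.round(2),"tilt",np.degrees(R[:2,2]).round(2),"turn rad",np.radians(y0-yaw).round(4))
    a=np.radians(yaw);T=np.array([[np.cos(a),np.sin(a),0],[np.sin(a),-np.cos(a),0],[0,0,-1]])
    print("delta after turn mm",(T.T@(np.array([x,y,z])-p)*1000).round(1),"before turn",(R.T@(np.array([x,y,z])-p)*1000).round(1))
    print("F",np.round(s["wrist_force"],2),"M",np.round(s["moment"],3),"w",round(s["gripper_width"]*87,2),"gf",s["gripper_force"])
if __name__=="__main__": plan(*map(float,sys.argv[1:5]))
E
python3 plan.py .451 .3025 .260 -7
```

```text
t 0.1 tcp [0.1604 0.6035 0.2216] yaw -14.9 tilt [-0.02 -0.11] turn rad -0.1378
delta after turn mm [325.1 263.3 -38.4] before turn [358.2 216.3 -38. ]
F [-0.33  0.15  0.4 ] M [-0.082 -0.031 -0.037] w 86.83 gf 0.0
```

>>> drive_tool(
  moves=[
    {"delta_pos": [0, 0, -40], "turn": -0.138, "claw": 0.6},
    {"delta_pos": [30, 24, 0], "turn": 0, "claw": 0.6},
    {"delta_pos": [30, 24, 0], "turn": 0, "claw": 0.6},
    {"delta_pos": [30, 24, 0], "turn": 0, "claw": 0.6},
    {"delta_pos": [30, 24, 0], "turn": 0, "claw": 0.6},
    {"delta_pos": [30, 24, 0], "turn": 0, "claw": 0.6},
    {"delta_pos": [30, 24, 0], "turn": 0, "claw": 0.6},
    {"delta_pos": [30, 24, 0], "turn": 0, "claw": 0.6},
    {"delta_pos": [30, 24, 0], "turn": 0, "claw": 0.6},
    {"delta_pos": [30, 24, 0], "turn": 0, "claw": 0.6},
    {"delta_pos": [30, 24, 0], "turn": 0, "claw": 0.6},
    {"delta_pos": [25, 23, 0], "turn": 0, "claw": 0.6},
  ],
)

```text
time_s: 1.6
tcp_pos: [0.4518, 0.3023, 0.262]
ee_rot: [[0.993, -0.122, -0.001], [-0.122, -0.993, -0.001], [-0.001, 0.001, -1.0]]
wrist_force: [0.2, 0.6, -0.1]
gripper_width: 0.6
gripper_force: 0.0
```

```bash
python3 plan.py .451 .3025 .159 -7
```

```text
t 1.6 tcp [0.4518 0.3023 0.262 ] yaw -7.01 tilt [-0.05 -0.03] turn rad -0.0001
delta after turn mm [-8.00e-01 -1.00e-01  1.03e+02] before turn [ -0.7  -0.2 103. ]
F [ 0.17  0.61 -0.05] M [-0.004 -0.021 -0.002] w 52.2 gf 0.0
```

>>> drive_tool(
  moves=[
    {"delta_pos": [-0.5, 0, 30], "turn": 0, "claw": 0.6},
    {"delta_pos": [0, 0, 30], "turn": 0, "claw": 0.6},
    {"delta_pos": [0, 0, 30], "turn": 0, "claw": 0.6},
    {"delta_pos": [0, 0, 13], "turn": 0, "claw": 0.6},
    {"delta_pos": [0, 0, 0], "turn": 0, "claw": 0.3},
    {"delta_pos": [0, 0, 0], "turn": 0, "claw": 0.1},
    {"delta_pos": [0, 0, 0], "turn": 0, "claw": 0.1},
    {"delta_pos": [0, 0, 0], "turn": 0, "claw": 0.1},
  ],
)

```text
time_s: 2.6
tcp_pos: [0.4509, 0.3038, 0.1603]
ee_rot: [[0.993, -0.121, 0.001], [-0.121, -0.993, 0.001], [0.001, -0.001, -1.0]]
wrist_force: [0.6, -0.2, -0.5]
gripper_width: 0.23
gripper_force: 0.3
```

Run:
```python
from station import cams
from h import *
import plan
plan.plan(.451,.3025,.159,-7)
s=cams.capture("scene");np.savez("scene1.npz",**s)
a=cv2.resize(s["color"][100:240,290:430,::-1],(600,600),interpolation=cv2.INTER_CUBIC)
cv2.imwrite("pics/s2.png",cv2.convertScaleAbs(a,alpha=1.6))
```

```text
t 2.6 tcp [0.4509 0.3038 0.1603] yaw -6.97 tilt [0.06 0.06] turn rad 0.0005
delta after turn mm [0.3 1.3 1.3] before turn [0.3 1.3 1.3]
F [ 0.57 -0.17 -0.45] M [-0.073 -0.045 -0.02 ] w 20.03 gf 0.2689269636179596
```

View pics/s2.png

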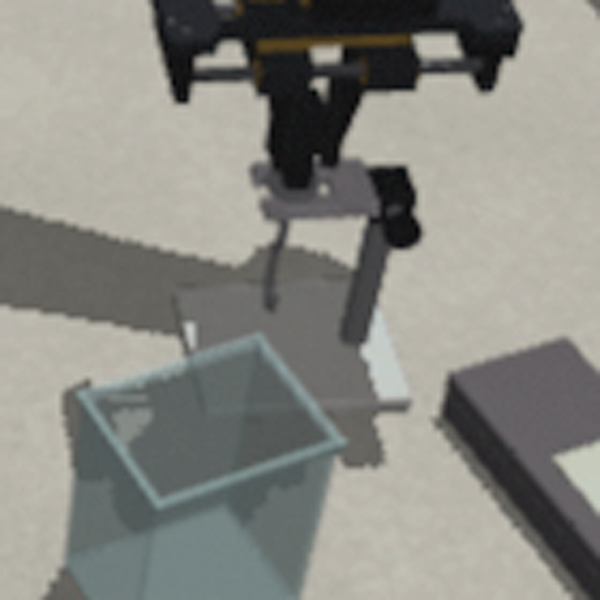

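The gripper straddles the handle at about (295,140), with both fingers beside it and still closing. The hook is still in the fork.

>>> drive_tool(
  moves=[
    {"delta_pos": [0, 0, 0], "turn": 0, "claw": 0},
    {"delta_pos": [0, 0, 0], "turn": 0, "claw": 0},
    {"delta_pos": [0, 0, 0], "turn": 0, "claw": 0},
    {"delta_pos": [0, 0, 0], "turn": 0, "claw": 0},
  ],
)

```text
time_s: 3.15
tcp_pos: [0.4508, 0.3036, 0.1601]
ee_rot: [[0.993, -0.121, 0.0], [-0.121, -0.993, 0.0], [0.0, -0.0, -1.0]]
wrist_force: [-1.7, -1.5, 6.0]
gripper_width: 0.179
gripper_force: 30.0
```

```bash
python3 plan.py .451 .3025 .159 -7
```

```text
t 3.15 tcp [0.4508 0.3036 0.1601] yaw -6.97 tilt [0.03 0.02] turn rad 0.0006
delta after turn mm [0.4 1.1 1.1] before turn [0.4 1.1 1.1]
F [-1.75 -1.49  5.96] M [-0.183  0.489 -0.014] w 15.6 gf 29.997989439871162
```

>>> drive_tool(
  moves=[
    {"delta_pos": [0, 0, -5], "turn": 0, "claw": 0},
    {"delta_pos": [0, 0, -5], "turn": 0, "claw": 0},
    {"delta_pos": [0, 12, 0], "turn": 0, "claw": 0},
    {"delta_pos": [0, 15, 0], "turn": 0, "claw": 0},
    {"delta_pos": [0, 15, 0], "turn": 0, "claw": 0},
    {"delta_pos": [0, 15, 0], "turn": 0, "claw": 0},
    {"delta_pos": [0, 15, 0], "turn": 0, "claw": 0},
    {"delta_pos": [0, 0, -35], "turn": 0, "claw": 0},
    {"delta_pos": [0, 0, -40], "turn": 0, "claw": 0},
    {"delta_pos": [0, 0, -40], "turn": 0, "claw": 0},
    {"delta_pos": [0, 0, -20], "turn": -0.12, "claw": 0},
    {"delta_pos": [0, 0, 0], "turn": -0.12, "claw": 0},
  ],
)

```text
time_s: 4.65
tcp_pos: [0.4426, 0.232, 0.3068]
ee_rot: [[0.993, 0.122, 0.004], [0.122, -0.993, 0.003], [0.004, -0.003, -1.0]]
wrist_force: [-0.2, 0.4, -1.9]
gripper_width: 0.181
gripper_force: 30.0
```

Run:
```python
import plan,numpy as np
a=np.radians(6.84);x=.6091-.0175*np.cos(a);y=.0015-.0175*np.sin(a);print(x,y)
plan.plan(x,y,.30,6.84)
```

```text
0.5917245544200282 -0.0005842003016602202
t 4.65 tcp [0.4426 0.232  0.3068] yaw 6.99 tilt [0.21 0.18] turn rad 0.0026
delta after turn mm [120.4 248.7   6.8] before turn [119.7 249.    6.6]
F [-0.17  0.43 -1.92] M [-0.067  0.031  0.03 ] w 15.77 gf 29.99905816745013
```

Hook is out (1.9 N weight). Go above the tank.

>>> drive_tool(
  moves=[
    {"delta_pos": [12, 25, 0], "turn": 0, "claw": 0},
    {"delta_pos": [12, 25, 0], "turn": 0, "claw": 0},
    {"delta_pos": [12, 25, 0], "turn": 0, "claw": 0},
    {"delta_pos": [12, 25, 0], "turn": 0, "claw": 0},
    {"delta_pos": [12, 25, 0], "turn": 0, "claw": 0},
    {"delta_pos": [12, 25, 0], "turn": 0, "claw": 0},
    {"delta_pos": [12, 25, 0], "turn": 0, "claw": 0},
    {"delta_pos": [12, 25, 0], "turn": 0, "claw": 0},
    {"delta_pos": [12, 25, 0], "turn": 0, "claw": 0},
    {"delta_pos": [12, 24, 0], "turn": 0, "claw": 0},
    {"delta_pos": [0, 0, 0], "turn": 0, "claw": 0},
    {"delta_pos": [0, 0, 0], "turn": 0, "claw": 0},
  ],
)

```text
time_s: 6.15
tcp_pos: [0.59, -0.0012, 0.3043]
ee_rot: [[0.993, 0.118, -0.001], [0.118, -0.993, 0.0], [-0.001, -0.0, -1.0]]
wrist_force: [0.1, -0.4, -0.9]
gripper_width: 0.181
gripper_force: 30.0
```

Run:
```python
from station import cams
from h import *
import plan
plan.plan(.5917,-.0006,.161,6.84)
from station import monitor
p=np.array(monitor.sense()["tcp_pos"])
s=cams.capture("scene");np.savez("scene2.npz",**s)
# predicted crook/rod points in hook axes
a=np.radians(6.9);hx=np.array([np.cos(a),np.sin(a),0]);g=p+[0,0,.0149]
for n,q in dict(rod=g-hx*.008-[0,0,.110],tip=g+hx*.008-[0,0,.115],low=g-[0,0,.130],collar=g-[0,0,.0325],rodtop=g-[0,0,.06]).items(): print(n,np.round(proj(s,q),1))
print("peak px",proj(s,[.609,.0015,.072]))
a=cv2.resize(s["color"][60:260,190:330,::-1],(560,800)[:2],interpolation=cv2.INTER_CUBIC)[:600]
a=cv2.resize(s["color"][95:245,190:330,::-1],(560,600),interpolation=cv2.INTER_CUBIC)
cv2.imwrite("pics/s3.png",cv2.convertScaleAbs(a,alpha=1.7))
```

```text
t 6.15 tcp [ 0.59   -0.0012  0.3043] yaw 6.75 tilt [-0.03  0.01] turn rad -0.0015
delta after turn mm [  1.8  -0.4 143.3] before turn [  1.9  -0.4 143.3]
F [ 0.08 -0.42 -0.9 ] M [-0.003 -0.009  0.011] w 15.76 gf 29.99827658291906
rod [244.4 174.6]
tip [246.6 181.4]
low [245.7 183.9]
collar [244.7 149.1]
rodtop [245.  159.4]
peak px (np.float64(249.25033960271548), np.float64(225.8613932178006))
```

View pics/s3.png

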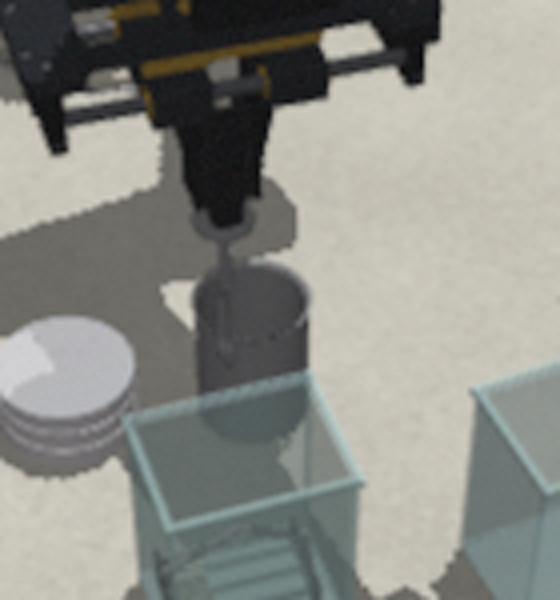

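The crook bottom is at crop (226,360), about a pixel from the prediction, and it shares its offset with the peak. So the relative geometry is good. Descend beside the wire.

>>> drive_tool(
  moves=[
    {"delta_pos": [1.5, 0, 0], "turn": 0, "claw": 0},
    {"delta_pos": [0, 0, 20], "turn": 0, "claw": 0},
    {"delta_pos": [0, 0, 20], "turn": 0, "claw": 0},
    {"delta_pos": [0, 0, 20], "turn": 0, "claw": 0},
    {"delta_pos": [0, 0, 15], "turn": 0, "claw": 0},
    {"delta_pos": [0, 0, 15], "turn": 0, "claw": 0},
    {"delta_pos": [0, 0, 10], "turn": 0, "claw": 0},
    {"delta_pos": [0, 0, 0], "turn": 0, "claw": 0},
  ],
)

```text
time_s: 7.2
tcp_pos: [0.5916, -0.0009, 0.2038]
ee_rot: [[0.993, 0.118, -0.001], [0.118, -0.993, -0.0], [-0.002, 0.0, -1.0]]
wrist_force: [-0.4, 0.2, 0.1]
gripper_width: 0.181
gripper_force: 30.0
```

```bash
python3 plan.py .5917 -.0006 .161 6.84
```

```text
t 7.2 tcp [ 0.5916 -0.0009  0.2038] yaw 6.77 tilt [-0.09 -0.02] turn rad -0.0012
delta after turn mm [ 0.1 -0.3 42.8] before turn [ 0.2 -0.3 42.8]
F [-0.42  0.23  0.11] M [-0.078 -0.097  0.01 ] w 15.71 gf 29.998294373508543
```

>>> drive_tool(
  moves=[
    {"delta_pos": [0, 0, 8], "turn": 0, "claw": 0},
    {"delta_pos": [0, 0, 8], "turn": 0, "claw": 0},
    {"delta_pos": [0, 0, 8], "turn": 0, "claw": 0},
    {"delta_pos": [0, 0, 8], "turn": 0, "claw": 0},
    {"delta_pos": [0, 0, 6], "turn": 0, "claw": 0},
    {"delta_pos": [0, 0, 4.5], "turn": 0, "claw": 0},
    {"delta_pos": [0, 0, 0], "turn": 0, "claw": 0},
    {"delta_pos": [0, 0, 0], "turn": 0, "claw": 0},
  ],
)

```text
time_s: 8.2
tcp_pos: [0.5922, -0.0009, 0.1623]
ee_rot: [[0.993, 0.118, 0.001], [0.118, -0.993, -0.0], [0.001, 0.0, -1.0]]
wrist_force: [-0.7, -0.2, -0.6]
gripper_width: 0.184
gripper_force: 30.0
```

Run:
```python
from station import cams
from h import *
import plan
plan.plan(.6091,.0015,.161,6.84)
for n in("scene","top"):
    s=cams.capture(n);np.savez(n+"3.npz",**s)
    if n=="scene": b=s["color"][150:250,200:310]
    print(proj(s,[.609,.0015,.072]))
a=cv2.resize(b[:,:,::-1],(660,600),interpolation=cv2.INTER_CUBIC)
cv2.imwrite("pics/s4.png",cv2.convertScaleAbs(a,alpha=1.8))
```

```text
t 8.2 tcp [ 0.5922 -0.0009  0.1623] yaw 6.78 tilt [ 0.04 -0.  ] turn rad -0.0011
delta after turn mm [17.1 -0.3  1.3] before turn [17.1 -0.3  1.4]
F [-0.7  -0.2  -0.56] M [-0.016 -0.001  0.033] w 15.99 gf 29.998407647944987
(np.float64(249.25033960271548), np.float64(225.8613932178006))
(np.float64(291.76776800079597), np.float64(205.03645712729022))
```

View pics/s4.png

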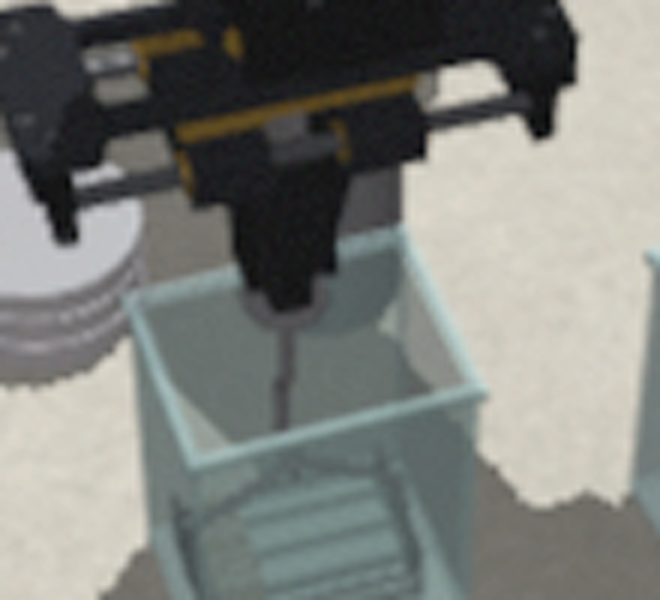

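The peak is at crop (295,460), i.e. px (249,226.7), matching the prediction. The rod passes just behind it at (285,440). Slide under the peak, then lift slowly.

>>> drive_tool(
  moves=[
    {"delta_pos": [4, 0, 1], "turn": 0, "claw": 0},
    {"delta_pos": [4, 0, 0], "turn": 0, "claw": 0},
    {"delta_pos": [4, 0, 0], "turn": 0, "claw": 0},
    {"delta_pos": [3, 0, 0], "turn": 0, "claw": 0},
    {"delta_pos": [2, 0, 0], "turn": 0, "claw": 0},
    {"delta_pos": [0, 0, 0], "turn": 0, "claw": 0},
    {"delta_pos": [0, 0, -4], "turn": 0, "claw": 0},
    {"delta_pos": [0, 0, -4], "turn": 0, "claw": 0},
    {"delta_pos": [0, 0, -4], "turn": 0, "claw": 0},
    {"delta_pos": [0, 0, 0], "turn": 0, "claw": 0},
  ],
)

```text
time_s: 9.55
tcp_pos: [0.6091, 0.0012, 0.1737]
ee_rot: [[0.993, 0.118, 0.001], [0.118, -0.993, 0.0], [0.001, -0.0, -1.0]]
wrist_force: [-0.7, -0.2, -2.0]
gripper_width: 0.178
gripper_force: 30.0
```

```bash
python3 plan.py .6091 .0015 .1816 6.84
```

```text
t 9.55 tcp [0.6091 0.0012 0.1737] yaw 6.78 tilt [0.07 0.01] turn rad -0.0011
delta after turn mm [ 0.  -0.3 -7.9] before turn [ 0.1 -0.3 -7.9]
F [-0.66 -0.16 -2.01] M [-0.052 -0.038  0.021] w 15.52 gf 29.998370222747326
```

>>> drive_tool(
  moves=[
    {"delta_pos": [0, 0, -3], "turn": 0, "claw": 0},
    {"delta_pos": [0, 0, -3], "turn": 0, "claw": 0},
    {"delta_pos": [0, 0, -2], "turn": 0, "claw": 0},
    {"delta_pos": [0, 0, -2], "turn": 0, "claw": 0},
    {"delta_pos": [0, 0, -2], "turn": 0, "claw": 0},
    {"delta_pos": [0, 0, -2], "turn": 0, "claw": 0},
    {"delta_pos": [0, 0, -2], "turn": 0, "claw": 0},
    {"delta_pos": [0, 0, -2], "turn": 0, "claw": 0},
    {"delta_pos": [0, 0, -2], "turn": 0, "claw": 0},
    {"delta_pos": [0, 0, 0], "turn": 0, "claw": 0},
    {"delta_pos": [0, 0, 0], "turn": 0, "claw": 0},
  ],
)

```text
time_s: 10.92
tcp_pos: [0.6088, 0.0011, 0.193]
ee_rot: [[0.993, 0.118, -0.0], [0.118, -0.993, 0.0], [-0.0, -0.0, -1.0]]
wrist_force: [0.1, 0.7, -3.7]
gripper_width: 0.181
gripper_force: 30.0
```

Run:
```python
from station import cams
from h import *
import plan
plan.plan(.6091,.0015,.1816,6.84)
s=cams.capture("scene");np.savez("scene4.npz",**s)
b=s["color"][150:250,200:310]
a=cv2.resize(b[:,:,::-1],(660,600),interpolation=cv2.INTER_CUBIC)
cv2.imwrite("pics/s5.png",cv2.convertScaleAbs(a,alpha=1.8))
```

```text
t 10.93 tcp [0.6088 0.0011 0.193 ] yaw 6.77 tilt [-0.01  0.  ] turn rad -0.0012
delta after turn mm [ 0.4 -0.3 11.4] before turn [ 0.4 -0.3 11.4]
F [ 0.09  0.72 -3.73] M [-0.016  0.03   0.001] w 15.76 gf 29.99825867358595
```

View pics/s5.png

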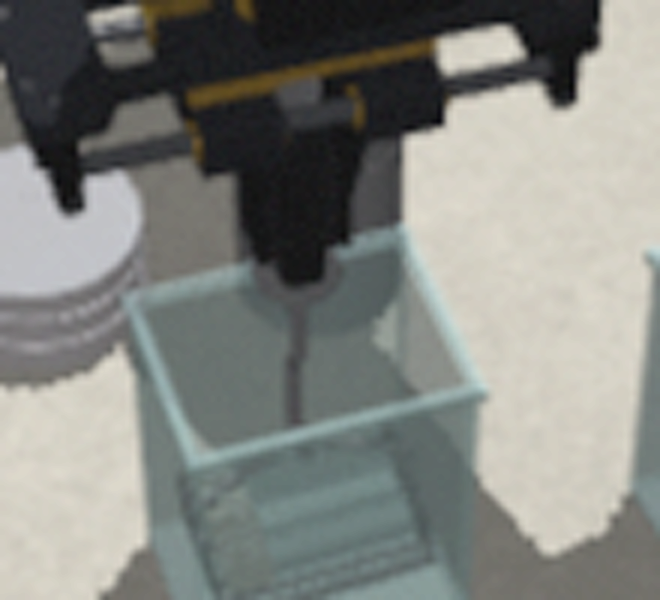

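The rack has lifted clear of the tank floor and stays level, centred under the hook at crop (300,440). Continue straight up, smoothly.

>>> drive_tool(
  moves=[
    {"delta_pos": [0, 0, -4], "turn": 0, "claw": 0},
    {"delta_pos": [0, 0, -8], "turn": 0, "claw": 0},
    {"delta_pos": [0, 0, -10], "turn": 0, "claw": 0},
    {"delta_pos": [0, 0, -10], "turn": 0, "claw": 0},
    {"delta_pos": [0, 0, -10], "turn": 0, "claw": 0},
    {"delta_pos": [0, 0, -10], "turn": 0, "claw": 0},
    {"delta_pos": [0, 0, -10], "turn": 0, "claw": 0},
    {"delta_pos": [0, 0, -10], "turn": 0, "claw": 0},
    {"delta_pos": [0, 0, -10], "turn": 0, "claw": 0},
    {"delta_pos": [0, 0, -10], "turn": 0, "claw": 0},
    {"delta_pos": [0, 0, -8], "turn": 0, "claw": 0},
    {"delta_pos": [0, 0, -4], "turn": 0, "claw": 0},
  ],
)

```text
time_s: 12.48
tcp_pos: [0.609, 0.0012, 0.2977]
ee_rot: [[0.993, 0.118, 0.001], [0.118, -0.993, 0.0], [0.001, -0.0, -1.0]]
wrist_force: [0.4, -1.0, -3.7]
gripper_width: 0.184
gripper_force: 30.0
```

>>> drive_tool(
  moves=[
    {"delta_pos": [0, 0, -4], "turn": 0, "claw": 0},
    {"delta_pos": [0, 0, -8], "turn": 0, "claw": 0},
    {"delta_pos": [0, 0, -10], "turn": 0, "claw": 0},
    {"delta_pos": [0, 0, -10], "turn": 0, "claw": 0},
    {"delta_pos": [0, 0, -10], "turn": 0, "claw": 0},
    {"delta_pos": [0, 0, -6], "turn": 0, "claw": 0},
    {"delta_pos": [0, 0, -3], "turn": 0, "claw": 0},
    {"delta_pos": [0, 0, 0], "turn": 0, "claw": 0},
    {"delta_pos": [0, 0, 0], "turn": 0, "claw": 0},
  ],
)

```text
time_s: 13.6
tcp_pos: [0.6086, 0.0011, 0.3476]
ee_rot: [[0.993, 0.118, -0.001], [0.118, -0.993, -0.0], [-0.001, -0.0, -1.0]]
wrist_force: [-0.1, -0.6, -2.4]
gripper_width: 0.18
gripper_force: 30.0
```

Run:
```python
from station import cams
from h import *
import plan
plan.plan(.503,-.300,.345,-3.35)
s=cams.capture("scene");np.savez("scene5.npz",**s)
b=s["color"][80:260,170:350]
a=cv2.resize(b[:,:,::-1],(600,600),interpolation=cv2.INTER_CUBIC)
cv2.imwrite("pics/s6.png",cv2.convertScaleAbs(a,alpha=1.8))
W=cloud(s);m=(abs(W[...,0]-.609)<.06)&(abs(W[...,1])<.07)&(W[...,2]>.148)&(W[...,2]<.225);p=W[m];print(len(p),p.min(0),p.max(0))
```

```text
t 13.6 tcp [0.6086 0.0011 0.3476] yaw 6.77 tilt [-0.06 -0.  ] turn rad 0.1766
delta after turn mm [-87.8 306.8   2.6] before turn [-140.4  286.6    2.7]
F [-0.1  -0.63 -2.37] M [0.003 0.051 0.022] w 15.69 gf 29.99822449637577
1097 [ 0.57792395 -0.04293872  0.17098297] [0.64399253 0.04976906 0.22483529]
```

View pics/s6.png

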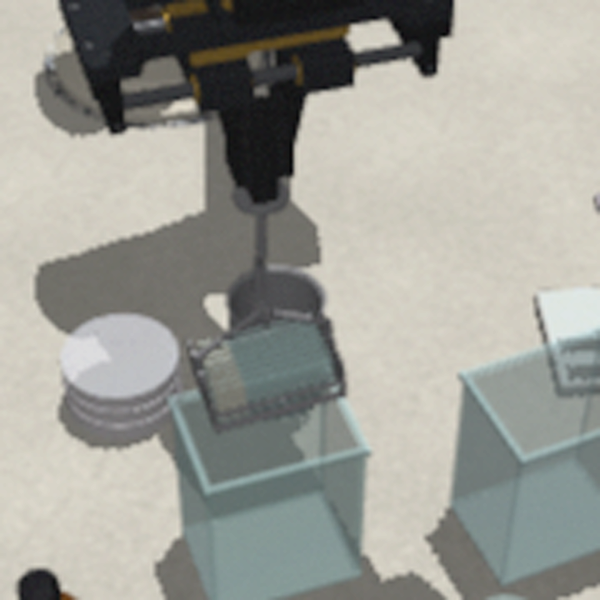

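The rack hangs upright and fully above the tank rim at crop (265,370), with its underside at about z = 0.171. Move to the tray with gentle ramps.

>>> drive_tool(
  moves=[
    {"delta_pos": [-2.5, 5, 0], "turn": 0, "claw": 0},
    {"delta_pos": [-5, 10, 0], "turn": 0, "claw": 0},
    {"delta_pos": [-7.3, 15, 0], "turn": 0, "claw": 0},
    {"delta_pos": [-9.8, 20, 0], "turn": 0, "claw": 0},
    {"delta_pos": [-11.7, 24, 0], "turn": 0, "claw": 0},
    {"delta_pos": [-11.7, 24, 0], "turn": 0, "claw": 0},
    {"delta_pos": [-11.7, 24, 0], "turn": 0, "claw": 0},
    {"delta_pos": [-11.7, 24, 0], "turn": 0, "claw": 0},
    {"delta_pos": [-11.7, 24, 0], "turn": 0, "claw": 0},
    {"delta_pos": [-11.7, 24, 0], "turn": 0, "claw": 0},
    {"delta_pos": [-11.7, 24, 0], "turn": 0, "claw": 0},
    {"delta_pos": [-9.8, 20, 0], "turn": 0, "claw": 0},
  ],
)

```text
time_s: 15.15
tcp_pos: [0.52, -0.251, 0.3483]
ee_rot: [[0.993, 0.117, 0.0], [0.117, -0.993, -0.0], [0.0, 0.0, -1.0]]
wrist_force: [0.1, 0.0, -3.2]
gripper_width: 0.183
gripper_force: 30.0
```

>>> drive_tool(
  moves=[
    {"delta_pos": [-8.5, 18, 0], "turn": 0, "claw": 0},
    {"delta_pos": [-7.3, 15, 0], "turn": 0, "claw": 0},
    {"delta_pos": [-5, 10, 0], "turn": 0, "claw": 0},
    {"delta_pos": [-2.5, 5, 0], "turn": 0, "claw": 0},
    {"delta_pos": [0, 0, 0], "turn": 0, "claw": 0},
    {"delta_pos": [0, 0, 0], "turn": 0, "claw": 0},
    {"delta_pos": [0, 0, 5], "turn": 0, "claw": 0},
    {"delta_pos": [0, 0, 8], "turn": 0, "claw": 0},
    {"delta_pos": [0, 0, 10], "turn": 0, "claw": 0},
    {"delta_pos": [0, 0, 10], "turn": 0, "claw": 0},
    {"delta_pos": [0, 0, 10], "turn": 0, "claw": 0},
    {"delta_pos": [0, 0, 10], "turn": 0, "claw": 0},
  ],
)

```text
time_s: 16.65
tcp_pos: [0.5038, -0.2993, 0.2943]
ee_rot: [[0.993, 0.118, -0.0], [0.118, -0.993, 0.0], [-0.0, -0.0, -1.0]]
wrist_force: [-0.4, 0.6, -3.0]
gripper_width: 0.183
gripper_force: 30.0
```

Run:
```python
from station import cams
from h import *
import plan
plan.plan(.503,-.300,.20,6.77)
s=cams.capture("scene");W=cloud(s)
m=(abs(W[...,0]-.503)<.07)&(abs(W[...,1]+.3)<.08)&(W[...,2]>.06)&(W[...,2]<.17);p=W[m];print(len(p),p.min(0),p.max(0))
```

```text
t 16.65 tcp [ 0.5038 -0.2993  0.2943] yaw 6.77 tilt [-0.01  0.  ] turn rad -0.0
delta after turn mm [-0.9  0.5 94.3] before turn [-0.9  0.6 94.3]
F [-0.44  0.57 -3.03] M [-0.029 -0.013 -0.015] w 15.93 gf 29.998327209614217
1018 [ 0.46871699 -0.34247096  0.11910731] [ 0.53875635 -0.25064831  0.16998665]
```

>>> drive_tool(
  moves=[
    {"delta_pos": [0, 0, 12], "turn": 0, "claw": 0},
    {"delta_pos": [0, 0, 15], "turn": 0, "claw": 0},
    {"delta_pos": [0, 0, 15], "turn": 0, "claw": 0},
    {"delta_pos": [0, 0, 15], "turn": 0, "claw": 0},
    {"delta_pos": [0, 0, 12], "turn": 0, "claw": 0},
    {"delta_pos": [0, 0, 10], "turn": 0, "claw": 0},
    {"delta_pos": [0, 0, 8], "turn": 0, "claw": 0},
    {"delta_pos": [0, 0, 5], "turn": 0, "claw": 0},
    {"delta_pos": [0, 0, 3], "turn": 0, "claw": 0},
    {"delta_pos": [0, 0, 2], "turn": 0, "claw": 0},
    {"delta_pos": [0, 0, 0], "turn": 0, "claw": 0},
    {"delta_pos": [0, 0, 0], "turn": 0, "claw": 0},
  ],
)

```text
time_s: 18.2
tcp_pos: [0.5041, -0.2994, 0.1983]
ee_rot: [[0.993, 0.118, 0.001], [0.118, -0.993, -0.0], [0.001, 0.0, -1.0]]
wrist_force: [-0.4, 0.5, -3.0]
gripper_width: 0.179
gripper_force: 30.0
```

>>> drive_tool(
  moves=[
    {"delta_pos": [0, 0, 2], "turn": 0, "claw": 0},
    {"delta_pos": [0, 0, 2], "turn": 0, "claw": 0},
    {"delta_pos": [0, 0, 2], "turn": 0, "claw": 0},
    {"delta_pos": [0, 0, 2], "turn": 0, "claw": 0},
    {"delta_pos": [0, 0, 2], "turn": 0, "claw": 0},
    {"delta_pos": [0, 0, 2], "turn": 0, "claw": 0},
    {"delta_pos": [0, 0, 2], "turn": 0, "claw": 0},
    {"delta_pos": [0, 0, 2], "turn": 0, "claw": 0},
    {"delta_pos": [0, 0, 2], "turn": 0, "claw": 0},
    {"delta_pos": [0, 0, 2], "turn": 0, "claw": 0},
    {"delta_pos": [0, 0, 0], "turn": 0, "claw": 0},
  ],
)

```text
time_s: 19.58
tcp_pos: [0.5042, -0.2995, 0.1784]
ee_rot: [[0.993, 0.118, 0.001], [0.118, -0.993, -0.001], [0.0, 0.001, -1.0]]
wrist_force: [0.5, -0.2, -2.0]
gripper_width: 0.183
gripper_force: 30.0
```

Run:
```python
from station import cams
from h import *
import plan
plan.plan(.503,-.300,.160,6.77)
s=cams.capture("scene");np.savez("scene6.npz",**s);W=cloud(s)
b=s["color"][150:290,60:200]
a=cv2.resize(b[:,:,::-1],(600,600),interpolation=cv2.INTER_CUBIC)
cv2.imwrite("pics/s7.png",cv2.convertScaleAbs(a,alpha=1.8))
```

```text
t 19.57 tcp [ 0.5042 -0.2995  0.1784] yaw 6.79 tilt [ 0.03 -0.03] turn rad 0.0003
delta after turn mm [-1.2  0.4 18.4] before turn [-1.2  0.3 18.4]
F [ 0.5  -0.24 -1.98] M [-0.034  0.042  0.012] w 15.88 gf 29.998431634157896
```

View pics/s7.png

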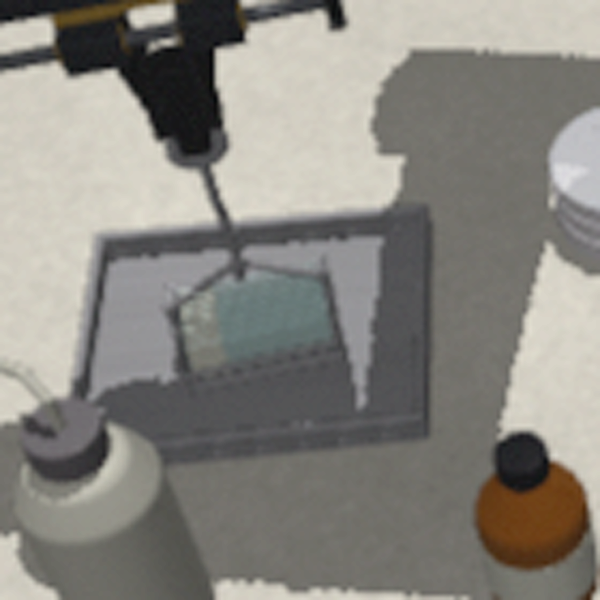

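The rack stands upright inside the tray (crop 180–345, 260–380) with the crook at its peak (240,270). Lower the crook off the wire, back out along −x, and rise.

>>> drive_tool(
  moves=[
    {"delta_pos": [0, 0, 3], "turn": 0, "claw": 0},
    {"delta_pos": [0, 0, 4], "turn": 0, "claw": 0},
    {"delta_pos": [0, 0, 4], "turn": 0, "claw": 0},
    {"delta_pos": [0, 0, 4], "turn": 0, "claw": 0},
    {"delta_pos": [0, 0, 3], "turn": 0, "claw": 0},
    {"delta_pos": [0, 0, 0], "turn": 0, "claw": 0},
    {"delta_pos": [-4, 0, 0], "turn": 0, "claw": 0},
    {"delta_pos": [-5, 0, 0], "turn": 0, "claw": 0},
    {"delta_pos": [-6, 0, 0], "turn": 0, "claw": 0},
    {"delta_pos": [-6, 0, 0], "turn": 0, "claw": 0},
    {"delta_pos": [-4, 0, 0], "turn": 0, "claw": 0},
    {"delta_pos": [0, 0, 0], "turn": 0, "claw": 0},
  ],
)

```text
time_s: 21.12
tcp_pos: [0.4788, -0.3024, 0.1602]
ee_rot: [[0.993, 0.118, 0.0], [0.118, -0.993, -0.0], [0.0, 0.0, -1.0]]
wrist_force: [0.2, 0.6, -1.0]
gripper_width: 0.182
gripper_force: 30.0
```

```bash
python3 plan.py .503 -.300 .30 6.77
```

```text
t 21.12 tcp [ 0.4788 -0.3024  0.1602] yaw 6.76 tilt [ 0.01 -0.  ] turn rad -0.0002
delta after turn mm [  24.3    0.5 -139.8] before turn [  24.3    0.5 -139.8]
F [ 0.17  0.57 -0.97] M [-0.02  -0.005  0.038] w 15.8 gf 29.998286745976657
```

>>> drive_tool(
  moves=[
    {"delta_pos": [0, 0, -15], "turn": 0, "claw": 0},
    {"delta_pos": [0, 0, -25], "turn": 0, "claw": 0},
    {"delta_pos": [0, 0, -30], "turn": 0, "claw": 0},
    {"delta_pos": [0, 0, -30], "turn": 0, "claw": 0},
    {"delta_pos": [0, 0, -15], "turn": 0, "claw": 0},
    {"delta_pos": [2, -30, 0], "turn": 0, "claw": 0},
    {"delta_pos": [2, -45, 0], "turn": 0, "claw": 0},
    {"delta_pos": [2, -50, 0], "turn": 0, "claw": 0},
    {"delta_pos": [2, -50, 0], "turn": 0, "claw": 0},
    {"delta_pos": [2, -50, 0], "turn": 0, "claw": 0},
    {"delta_pos": [2, -50, 0], "turn": 0, "claw": 0},
    {"delta_pos": [0, -40, 0], "turn": 0, "claw": 0},
  ],
)

```text
time_s: 22.62
tcp_pos: [0.4534, 0.0137, 0.2752]
ee_rot: [[0.993, 0.119, -0.0], [0.119, -0.993, 0.0], [-0.0, -0.0, -1.0]]
wrist_force: [0.0, 0.3, -1.1]
gripper_width: 0.183
gripper_force: 30.0
```

Run:
```python
from station import cams
from h import *
import plan
plan.plan(.4504,.0374,.153,6.77)
t=cams.capture("top");W=cloud(t)
V,U=np.mgrid[0:420,0:560]
m=(U>350)&(U<430)&(V>210)&(V<280)&(W[...,2]>.012)&(W[...,2]<.026);r=cv2.minAreaRect((W[m][:,:2]*1000).astype(np.float32));print("tray",r)
d=W-np.array([.503,-.3,0]);m=(abs(d[...,0])<.07)&(abs(d[...,1])<.075)&(W[...,2]>.045);p=W[m];print("wire",len(p),p.min(0),p.max(0),cv2.fitLine((p[:,:2]*1000).astype(np.float32),cv2.DIST_HUBER,0,.01,.01).ravel())
```

```text
t 22.62 tcp [0.4534 0.0137 0.2752] yaw 6.83 tilt [-0.    0.01] turn rad 0.001
delta after turn mm [ -0.2 -23.9 122.2] before turn [-1.000e-01 -2.380e+01  1.222e+02]
F [ 0.05  0.26 -1.06] M [-0.059 -0.087 -0.036] w 15.94 gf 29.996526832692325
tray ((503.0982666015625, -300.3114013671875), (193.59828186035156, 162.0702667236328), 86.70914459228516)
wire 53 [ 0.49760422 -0.34139329  0.04538072] [ 0.50845358 -0.2570998   0.07763558] [ 1.1796913e-01 -9.9301726e-01  5.0289389e+02 -2.9540933e+02]
```

>>> drive_tool(
  moves=[
    {"delta_pos": [0, -14, 0], "turn": 0, "claw": 0},
    {"delta_pos": [0, -9.5, 0], "turn": 0, "claw": 0},
    {"delta_pos": [0, 0, 10], "turn": 0, "claw": 0},
    {"delta_pos": [0, 0, 20], "turn": 0, "claw": 0},
    {"delta_pos": [0, 0, 20], "turn": 0, "claw": 0},
    {"delta_pos": [0, 0, 20], "turn": 0, "claw": 0},
    {"delta_pos": [0, 0, 20], "turn": 0, "claw": 0},
    {"delta_pos": [0, 0, 20], "turn": 0, "claw": 0},
    {"delta_pos": [0, 0, 15], "turn": 0, "claw": 0},
    {"delta_pos": [0, 0, 0], "turn": 0, "claw": 0},
    {"delta_pos": [0, 0, 0], "turn": 0, "claw": 0},
    {"delta_pos": [0, 0, 0], "turn": 0, "claw": 0},
  ],
)

```text
time_s: 24.18
tcp_pos: [0.4516, 0.0353, 0.1507]
ee_rot: [[0.993, 0.118, 0.001], [0.118, -0.993, 0.001], [0.001, -0.0, -1.0]]
wrist_force: [-0.9, 0.4, -0.2]
gripper_width: 0.179
gripper_force: 30.0
```

```bash
python3 plan.py .4504 .0374 .26 6.77
```

```text
t 24.18 tcp [0.4516 0.0353 0.1507] yaw 6.76 tilt [0.08 0.03] turn rad -0.0002
delta after turn mm [  -0.9   -2.3 -109.3] before turn [  -0.8   -2.3 -109.3]
F [-0.93  0.44 -0.16] M [-0.017 -0.011 -0.036] w 15.55 gf 29.998381182085723
```

>>> drive_tool(
  moves=[
    {"delta_pos": [0, 0, -15], "turn": 0, "claw": 0},
    {"delta_pos": [0, 0, -25], "turn": 0, "claw": 0},
    {"delta_pos": [0, 0, -30], "turn": 0, "claw": 0},
    {"delta_pos": [0, 0, -30], "turn": 0, "claw": 0},
    {"delta_pos": [0, 0, -10], "turn": 0.12, "claw": 0},
    {"delta_pos": [0, 0, 0], "turn": 0.12, "claw": 0},
    {"delta_pos": [0, 0, 0], "turn": 0, "claw": 0},
  ],
)

```text
time_s: 25.05
tcp_pos: [0.4511, 0.0353, 0.2606]
ee_rot: [[0.993, -0.12, 0.001], [-0.12, -0.993, 0.001], [0.001, -0.001, -1.0]]
wrist_force: [0.4, 0.1, -1.0]
gripper_width: 0.177
gripper_force: 30.0
```

```bash
python3 plan.py .4421 .2321 .172 -6.97
```

```text
t 25.05 tcp [0.4511 0.0353 0.2606] yaw -6.9 tilt [0.07 0.04] turn rad 0.0013
delta after turn mm [ -32.8 -194.2   88.6] before turn [ -32.7 -194.2   88.7]
F [ 0.38  0.05 -1.02] M [-0.01   0.015  0.019] w 15.43 gf 29.998937412165105
```

>>> drive_tool(
  moves=[
    {"delta_pos": [-5, -25, 0], "turn": 0.001, "claw": 0},
    {"delta_pos": [-7, -40, 0], "turn": 0, "claw": 0},
    {"delta_pos": [-7, -45, 0], "turn": 0, "claw": 0},
    {"delta_pos": [-7, -45, 0], "turn": 0, "claw": 0},
    {"delta_pos": [-5, -27, 0], "turn": 0, "claw": 0},
    {"delta_pos": [-2, -12, 0], "turn": 0, "claw": 0},
    {"delta_pos": [0, 0, 15], "turn": 0, "claw": 0},
    {"delta_pos": [0, 0, 25], "turn": 0, "claw": 0},
    {"delta_pos": [0, 0, 25], "turn": 0, "claw": 0},
    {"delta_pos": [0, 0, 16], "turn": 0, "claw": 0},
    {"delta_pos": [0, 0, 6], "turn": 0, "claw": 0},
    {"delta_pos": [0, 0, 0], "turn": 0, "claw": 0},
  ],
)

```text
time_s: 26.55
tcp_pos: [0.442, 0.231, 0.1727]
ee_rot: [[0.992, -0.123, -0.001], [-0.123, -0.992, -0.001], [-0.001, 0.001, -1.0]]
wrist_force: [0.4, 0.3, -0.5]
gripper_width: 0.178
gripper_force: 30.0
```

```bash
python3 plan.py .4508 .3036 .172 -6.97
```

```text
t 26.55 tcp [0.442  0.231  0.1727] yaw -7.07 tilt [-0.03 -0.04] turn rad -0.0018
delta after turn mm [ -0.1 -73.1   0.7] before turn [ -0.2 -73.1   0.6]
F [ 0.4   0.3  -0.47] M [-0.027 -0.035  0.01 ] w 15.45 gf 29.99839820433408
```

>>> drive_tool(
  moves=[
    {"delta_pos": [0, -10, 0], "turn": -0.002, "claw": 0},
    {"delta_pos": [0, -15, 0], "turn": 0, "claw": 0},
    {"delta_pos": [0, -15, 0], "turn": 0, "claw": 0},
    {"delta_pos": [0, -15, 0], "turn": 0, "claw": 0},
    {"delta_pos": [0, -12, 0], "turn": 0, "claw": 0},
    {"delta_pos": [0, -6, 0], "turn": 0, "claw": 0},
    {"delta_pos": [0, 0, 0], "turn": 0, "claw": 0},
  ],
)

```text
time_s: 27.42
tcp_pos: [0.4508, 0.3046, 0.1728]
ee_rot: [[0.993, -0.12, -0.0], [-0.12, -0.993, -0.0], [-0.0, 0.0, -1.0]]
wrist_force: [-0.6, 0.1, -1.0]
gripper_width: 0.18
gripper_force: 30.0
```

```bash
python3 plan.py .4508 .3036 .1601 -6.97
```

```text
t 27.43 tcp [0.4508 0.3046 0.1728] yaw -6.9 tilt [-0.02 -0.02] turn rad 0.0012
delta after turn mm [ 0.1  1.  12.7] before turn [ 0.1  1.  12.7]
F [-0.59  0.12 -0.99] M [-0.032  0.03   0.01 ] w 15.65 gf 29.998301526065916
```

>>> drive_tool(
  moves=[
    {"delta_pos": [0, 1, 4], "turn": 0, "claw": 0},
    {"delta_pos": [0, 0, 4], "turn": 0, "claw": 0},
    {"delta_pos": [0, 0, 2], "turn": 0, "claw": 0},
    {"delta_pos": [0, 0, 2], "turn": 0, "claw": 0},
    {"delta_pos": [0, 0, 0.5], "turn": 0, "claw": 0},
    {"delta_pos": [0, 0, 0], "turn": 0, "claw": 0},
  ],
)

```text
time_s: 28.18
tcp_pos: [0.4508, 0.3033, 0.1606]
ee_rot: [[0.993, -0.12, 0.0], [-0.12, -0.993, 0.0], [0.0, -0.0, -1.0]]
wrist_force: [-0.4, -0.4, -0.8]
gripper_width: 0.18
gripper_force: 30.0
```

```bash
python3 plan.py .4508 .3036 .1601 -6.97
```

```text
t 28.18 tcp [0.4508 0.3033 0.1606] yaw -6.92 tilt [0. 0.] turn rad 0.0009
delta after turn mm [-0.  -0.3  0.5] before turn [-0.  -0.3  0.5]
F [-0.39 -0.38 -0.8 ] M [-0.03  -0.005  0.028] w 15.68 gf 29.998337554279715
```

>>> drive_tool(
  moves=[
    {"delta_pos": [0, 0, 0.7], "turn": 0, "claw": 0},
    {"delta_pos": [0, 0, 0], "turn": 0, "claw": 0},
    {"delta_pos": [0, 0, 0], "turn": 0, "claw": 0.22},
    {"delta_pos": [0, 0, 0], "turn": 0, "claw": 0.3},
    {"delta_pos": [0, 0, 0], "turn": 0, "claw": 0.45},
    {"delta_pos": [0, 0, 0], "turn": 0, "claw": 0.6},
    {"delta_pos": [0, 0, 0], "turn": 0, "claw": 0.6},
    {"delta_pos": [0, 0, 0], "turn": 0, "claw": 0.6},
  ],
)

```text
time_s: 29.18
tcp_pos: [0.4508, 0.3033, 0.1599]
ee_rot: [[0.993, -0.12, 0.0], [-0.12, -0.993, 0.0], [0.0, -0.0, -1.0]]
wrist_force: [0.4, 0.1, -0.2]
gripper_width: 0.583
gripper_force: 0.0
```

>>> drive_tool(
  moves=[
    {"delta_pos": [0, 0, -8], "turn": 0, "claw": 0.6},
    {"delta_pos": [0, 0, -20], "turn": 0, "claw": 0.6},
    {"delta_pos": [0, 0, -30], "turn": 0, "claw": 0.6},
    {"delta_pos": [0, 0, -30], "turn": 0, "claw": 0.6},
    {"delta_pos": [0, 0, -30], "turn": 0, "claw": 0.6},
    {"delta_pos": [-40, 0, 0], "turn": 0, "claw": 0.6},
    {"delta_pos": [-50, 0, 0], "turn": 0, "claw": 0.6},
    {"delta_pos": [0, -60, 0], "turn": 0, "claw": 0.6},
    {"delta_pos": [0, -60, 0], "turn": 0, "claw": 0.6},
    {"delta_pos": [0, -50, 0], "turn": 0, "claw": 0.6},
    {"delta_pos": [0, 0, 0], "turn": 0, "claw": 0.6},
  ],
)

```text
time_s: 30.55
tcp_pos: [0.3817, 0.4856, 0.2764]
ee_rot: [[0.993, -0.118, -0.001], [-0.118, -0.993, -0.001], [-0.001, 0.001, -1.0]]
wrist_force: [-0.9, -0.9, -0.6]
gripper_width: 0.599
gripper_force: 0.0
```

Run:
```python
from station import cams
from h import *
import plan
plan.plan(.45,.3,.26,-7)
s=cams.capture("scene");t=cams.capture("top")
W=cloud(t)
m=(abs(W[...,0]-.45)<.03)&(abs(W[...,1]-.303)<.03)&(W[...,2]>.19)&(W[...,2]<.22);p=W[m];print("handle",m.sum(),cv2.minAreaRect((p[:,:2]*1000).astype(np.float32)),np.median(p[:,2]))
for n,cx,cy,z in(("tank",.61,.003,.125),("spare",.6187,.2015,.125),("beaker",.4496,.0369,.08)):
    r=.085 if n!="beaker" else .045
    m=(np.hypot(W[...,0]-cx,W[...,1]-cy)<r)&(W[...,2]>z)&(W[...,2]<.16);print(n,cv2.minAreaRect((W[m][:,:2]*1000).astype(np.float32)))
b=s["color"][80:290,60:410]
a=cv2.resize(b[:,:,::-1],(800,480),interpolation=cv2.INTER_CUBIC)
cv2.imwrite("pics/s8.png",cv2.convertScaleAbs(a,alpha=1.8))
```

```text
t 30.55 tcp [0.3817 0.4856 0.2764] yaw -6.8 tilt [-0.04 -0.08] turn rad 0.0034
delta after turn mm [ 90.4 175.9  16.4] before turn [ 89.9 176.2  16.6]
F [-0.88 -0.94 -0.57] M [-0.072  0.032 -0.01 ] w 52.13 gf 0.0
handle 66 ((449.98065185546875, 303.3505554199219), (16.270654678344727, 23.17563819885254), 88.90418243408203) 0.202259270248196
tank ((610.7998657226562, 3.0133285522460938), (88.57455444335938, 111.97087860107422), 8.313976287841797)
spare ((618.8582763671875, 201.8497314453125), (89.4033203125, 112.29901885986328), 13.082716941833496)
beaker ((449.49200439453125, 36.86620330810547), (74.68731689453125, 69.76329040527344), 1.2354007959365845)
```

View pics/s8.png

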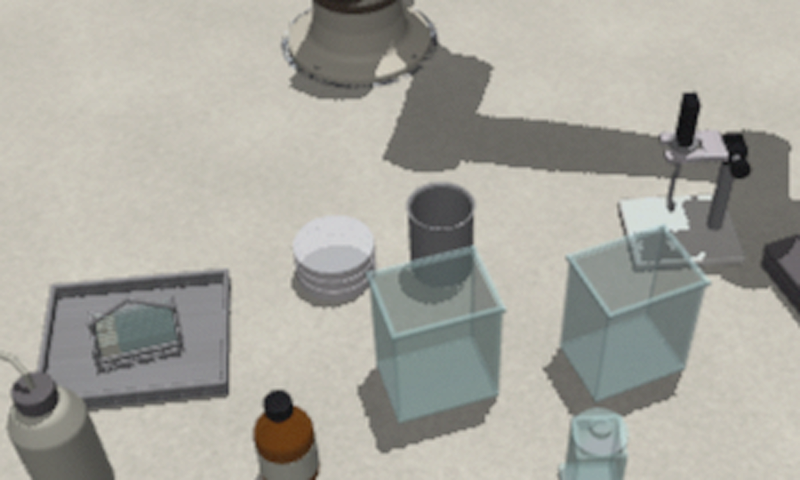

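The rack is upright in the tray (135,330), the hook hangs upright in the fork (688,130) at the same position and height as at the start, and the tanks and beaker haven't moved. The robot is clear, so hand it in.

```bash
python3 -c "
from station import ticket
print(ticket.finish_job())"
```

```text
the job is handed in; nothing more can be done
None
```

The job is handed in at about 31 s: the rack stands upright on the drain tray, the crook was dipped inside the beaker, and the hook hangs by its collar on the stand's fork; the tanks, tray and beaker measured where they were.

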